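# Open the sealer control unit for service

## Task

First pick the red label roll off the control unit's top panel and set it down gently, standing upright, inside the blue tray. Then turn both orange wing fasteners a quarter turn to fully unlocked while the panel is still shut, and swing the panel up until it stands upright or leans back, and let go. Do not shove or tip the yellow bottle, the amber jar or the black can.

Things in the scene. Friction and masses are not known exactly. Their poses are not given: they have to be found in the camera images.
- unit: White box-shaped control unit, 200 mm (x) by 280 mm (y) by 84 mm high, fixed to the desk; origin at the centre of its underside, z up; its front (black control strip) faces its -x. Its top is closed by the grey aluminium access panel, whose top face is 90 mm above the desk when shut.
- panel (a joint): Angle (rad) of the grey access panel: 0 shut and level, 1.57 upright, stop at 1.75 (leaning back, away from the front). 272 mm wide, 6 mm thick, 0.3 kg; free edge at the unit's front (-x), 180 mm from the hinge. The hinge is stiff: it stays at any angle; lifting takes about 5 N at the handle. While either fastener is locked its cam holds the panel shut.
- panel_hinge (a point): Middle of the panel's hinge line, which is parallel to the unit's y axis (at 80, 0, 84 mm in the unit's frame). The point turns with the panel: at angle 0 its axes are those of the unit; opening turns it about +y.
- panel_handle (a point): Middle of the black round bar of the panel's bow handle: 10 mm thick, 90 mm long along the unit's y, at -75, 0, 128 mm in the unit's frame when shut (155 mm from the hinge, 38 mm above the panel's face), a leg at each end. Pinch it across from above; it can pivot between the fingers. With the panel upright it is on the far side, 44 mm beyond the hinge line.
- wing_left (a joint): Angle (rad) of the left (+y of the unit) orange wing fastener: 0 locked, wing square to the panel's front edge (along the unit's x, red mark); 1.57 stop, unlocked, wing along that edge (green marks). Unlocks counter-clockwise seen from above; stays where left (0.05 N m friction). Starts between 0 and 0.6; below about 1.1 its cam still catches.
- wing_right (a joint): The same for the right (-y of the unit) wing fastener; also unlocks counter-clockwise seen from above.
- wing_left_grip (a point): On the left fastener's axis, at the height to grip, 25 mm above the panel (-70, 100, 115 mm in the unit's frame when shut). The wing is a flat bar 42 mm long, 10 mm thick, 22 mm tall (16 to 38 mm above the panel) on a 16 mm stem; grip it across its 10 mm thickness. The point's x axis runs along the wing and turns with it.
- wing_right_grip (a point): The same for the right fastener (-70, -100, 115 mm in the unit's frame when shut).
- roll: Red roll of labels with a white band, standing upright, a solid cylinder 54 mm in diameter and 45 mm tall, about 0.12 kg; origin at the centre of its underside. It starts on the panel, behind the handle and fasteners, and would obstruct opening.
- tray: Blue open tray fixed to the desk beside the unit (on either side), 160 mm (x) by 130 mm (y), walls 4 mm thick and 18 mm high, floor 4 mm thick; origin at the centre of its underside.
- folder: Grey folder with white paper edges lying on the other side of the unit, fixed, 150 by 110 by 35 mm high; origin at the centre of its underside. Only an obstacle.
- bottle: Yellow bottle with orange cap standing by a rear corner of the unit, 54 mm diameter, 180 mm tall, loose, to be left alone; origin at the centre of its underside.
- jar: Amber jar with white cap standing close beside the unit, 42 mm diameter, 100 mm tall, loose, to be left alone; origin at the centre of its underside.
- can: Black can with green label standing close beside the unit's other side, 42 mm diameter, 110 mm tall, loose, to be left alone; origin at the centre of its underside.
Not all that is in view belongs to the job. There is more than one size of the roll; the one meant has the size given above.

How it is judged:
By the outcome, as a careful person would: the job done as asked, in the order asked, and still so for the second after the job is handed in, with the robot touching nothing.
It also fails if it takes over 72 s, if anything falls off the work surface, if the arm or the gripper's body presses on something with over 40 N, if the wrist force passes 120 N, or if a joint passes its speed limit or range.

## Robot

A 6-joint arm with a two-finger parallel gripper is mounted at the origin on the work surface. World frame = base frame: x ahead of the robot, y to its left, z up, the work surface at z = 0. Lengths are in m, angles in rad, forces in N, time in s.
With the tool pointing down it reaches from about 0.4 to 0.825 m from the base axis. Payload 7 kg.
Tool frame: the origin (TCP) lies midway between the tips of the shut fingers; the grasp point (between the pads) lies 19 mm behind it; z points along the fingers, y is the line along which they close (so a half turn about z gives the same grasp; the last joint's range is limited). The gripper opens to 88 mm and grips with 3 to 60 N. Pads are 19 mm wide; open, the fingers measure 130 mm over their backs; the gripper's body (78 mm by 193 mm) begins 47 mm behind the grasp point.
Start: joints at [1.442, 0.359, 0.012, 0, -1.224, -0.288], TCP at [0.273, 0.617, 0.227] pointing down, gripper open.
Joint ranges: [-3.07, 3.07], [-1.43, 2.12], [-1.02, 1.25], [-3.03, 1.67], [-3.05, -0], [-3.03, 3.03]. Speed limits (rad/s): [2.39, 2.39, 3.01, 3.14, 3.14, 3.14].

## Interface

Orientations are given as [roll, pitch, yaw] about the fixed x, y, z axes, in that order (R = Rz(yaw) Ry(pitch) Rx(roll)).
In Python, from station import monitor, viewer, arm gives the robot as it stands.
- The arm moves only by the tool move_arm, never from a script. Its argument "deltas" is a list that holds one entry, the list of rows, each a list of 7 numbers: the turn, a rotation vector about the tool's x, y, z in degrees, then the shift along the tool's x, y, z in m, then the finger opening in m, from 0 to 0.0876. A call has 1 to 12 rows; each row is the pose to reach, as a shift and turn from the pose commanded when the call began, along the tool's axes at that moment; what a row does not reach only later rows make up. A row lasts 1/12 s, in which the tool goes at most 41.7 mm and 7.16 degrees, less where a joint would pass 70% of its speed; a pose out of reach is approached as far as the arm can. A call with a gripper value outside its range is refused whole. The fingers move at their own pace and stop on an object; "force" is the grip in N (left out, the last holds). Time passes only in rows, so rows that repeat a pose let the fingers close. It gives the time, the measured TCP pose, the force and the opening at its end, in the units of the state.
- monitor.get_state(): the state, without advancing time (a new reading comes with each control period).
- viewer.grab_frame(name): name is "scene" or "top" or "wrist"; returns a dict with "frame" (420x560x3 uint8, blue, green, red), "vfov" (degrees; the focal length in pixels is half the picture's height over the tangent of half this angle, whatever the lens; pixels are square), "cx", "cy" (the principal point, pixels), "D" ([k1, k2, p1, p2, k3] as OpenCV has them; the pictures are not rectified), "xyz" and "orientation" of the camera in the world; the wrist camera has in their place "hand_eye" (4x4, takes a point from camera to tool coordinates, whose origin is the TCP and whose axes are the flange's). Camera axes: x right, y down, z forward; pixel columns grow to the right and rows downward; lengths in m; the calibration is good to about 2 mm. A picture is of the moment at which its call begins: read the wrist's pose just before it. There is no depth.
- arm.job_done(): hands the job in, once; it reports no verdict.
The state is a dict: "t": time; "q": joint angles; "qd": joint speeds; "joint_efforts": joint torques, N m; "eef_pos": TCP position; "ee_rot": TCP orientation; "force": force on the tool from outside, world axes, zero at the start; "moment": the same for the moment, N m; "width": finger opening in m.
Only numpy, scipy, OpenCV 4.12 (cv2) and the standard library are available. Lean on these libraries where they do the work, as an engineer would, in place of code of your own. Each camera call takes 0.05 s, during which the arm holds its last target. There are 200 camera calls.

## Working session

There is one attempt and no reset: what is moved stays moved. The work goes in short steps, Python scripts to look and compute and a tool call to move; the robot and the scene stay as the last step left them, time stands still between calls to the robot, and variables do not carry over. Pictures are saved under pics/ and viewed, on a budget of 10 in all, crops included, one or two more only if the job needs it, and the job is handed in when it is done.

Besides the shell and the picture viewer there is one more tool, called after ">>>" by a JSON object that holds its "api" and its "payload". move_arm: Moves the arm, as the interface text tells. Its arguments: {"type":"object","properties":{"deltas":{"type":"array","items":{"type":"array","items":{"type":"array","items":{"type":"number"}}}},"force":{"type":"number"}},"required":["deltas"]}

```bash
mkdir -p pics
cat > h.py <<'E'
import numpy as np, cv2
from scipy.spatial.transform import Rotation as R
from station import monitor, viewer, arm
def grab(n):
    s=monitor.get_state(); f=viewer.grab_frame(n); h,w=f["frame"].shape[:2]
    fl=h/2/np.tan(np.radians(f["vfov"])/2)
    K=np.array([[fl,0,f["cx"]],[0,fl,f["cy"]],[0,0,1]]); D=np.array(f["D"],float)
    if "hand_eye" in f:
        T=np.eye(4);T[:3,:3]=R.from_euler('xyz',s["ee_rot"]).as_matrix();T[:3,3]=s["eef_pos"];T=T@np.array(f["hand_eye"])
    else:
        T=np.eye(4);T[:3,3]=f["xyz"]; o=np.array(f["orientation"],float)
        T[:3,:3]=o if o.shape==(3,3) else R.from_euler('xyz',o).as_matrix()
    return dict(im=f["frame"],K=K,D=D,T=T)
def ray(c,uv):
    p=cv2.undistortPoints(np.array(uv,float).reshape(-1,1,2),c["K"],c["D"]).reshape(-1,2)
    d=np.c_[p,np.ones(len(p))]@c["T"][:3,:3].T
    return c["T"][:3,3],d
def plane(c,uv,z):
    o,d=ray(c,uv); return o+d*((z-o[2])/d[:,2])[:,None]
def proj(c,P):
    Ti=np.linalg.inv(c["T"]); return cv2.projectPoints(np.array(P,float).reshape(-1,1,3),cv2.Rodrigues(Ti[:3,:3])[0],Ti[:3,3],c["K"],c["D"])[0].reshape(-1,2)
def blobs(c,lo,hi,amin=40):
    hsv=cv2.cvtColor(c["im"],cv2.COLOR_BGR2HSV); m=cv2.inRange(hsv,np.array(lo),np.array(hi))
    if lo[0]>hi[0]: m=cv2.inRange(hsv,np.array([lo[0]]+lo[1:]),np.array([179]+hi[1:]))|cv2.inRange(hsv,np.array([0]+lo[1:]),np.array(hi))
    n,l,st,ce=cv2.connectedComponentsWithStats(m)
    return [(ce[i].round(1),st[i],(l==i)) for i in range(1,n) if st[i][4]>=amin]
E
python3 - <<'E'
from h import *
for n in("top","scene"):
    c=grab(n); cv2.imwrite(f"pics/{n}0.png",c["im"]); print(n,c["T"].round(3).tolist(),c["K"][0,0],c["D"])
s=monitor.get_state(); print(s["t"],s["q"],s["eef_pos"],s["ee_rot"])
E
```

```text
top [[-0.027, -0.995, 0.101, 0.49], [-0.999, 0.03, 0.021, 0.001], [-0.024, -0.1, -0.995, 1.135], [0.0, 0.0, 0.0, 1.0]] 426.43843311475996 [-0.13200786  0.          0.          0.          0.        ]
scene [[0.348, 0.645, -0.68, 1.12], [0.937, -0.222, 0.268, -0.194], [0.022, -0.731, -0.682, 0.663], [0.0, 0.0, 0.0, 1.0]] 401.65967945146383 [0.02692953 0.         0.         0.         0.        ]
0.1 [ 1.44207152e+00  3.59319864e-01  1.11177861e-02 -3.22194596e-04
 -1.22407968e+00 -2.88137596e-01] [0.27312137 0.61678339 0.2256967 ] [ 3.14008238e+00 -1.31742172e-04 -4.16972015e-01]
```

View pics/top0.png

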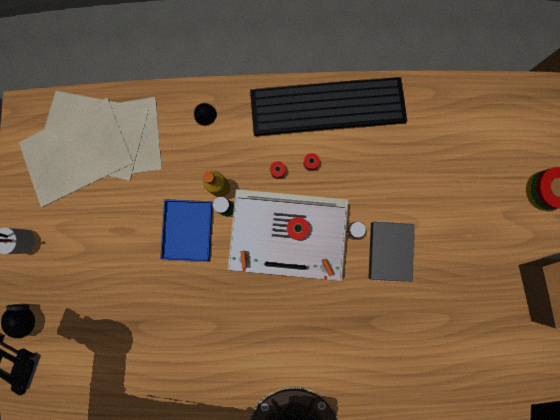

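View pics/scene0.png

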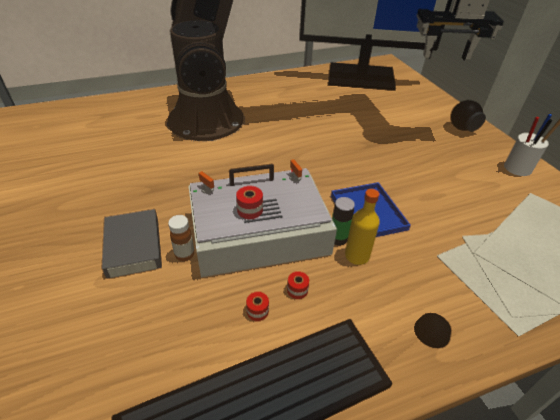

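Top view: the unit's centre is at about (289,235), front facing the robot. Wings are at (243,260) and (327,268), handle at (287,265) and roll at (298,229). The blue tray is at (187,230), on +y. The can (222,205) and bottle (214,183) stand by the left rear corner, the jar at (358,230). The rolls on the desk are smaller decoys.

Run:
```python
from h import *
c=grab("top")
def show(n,lo,hi,z,box,amin=20):
    for ce,st,m in blobs(c,lo,hi,amin):
        if not(box[0]<ce[0]<box[2] and box[1]<ce[1]<box[3]):continue
        pts=np.argwhere(m)[:,::-1].astype(np.float32); r=cv2.minAreaRect(pts)
        P=plane(c,np.vstack([[ce],cv2.boxPoints(r)]),z); e=[np.linalg.norm(P[1]-P[2]),np.linalg.norm(P[2]-P[3])]
        L=P[2]-P[1] if e[0]>e[1] else P[3]-P[2]
        print(n,ce,st[4],"c",P[0].round(4),"rectc",P[1:].mean(0).round(4),"size",np.round(e,3),"longdir deg",np.degrees(np.arctan2(L[1],L[0])).round(1))
show("wing",[5,150,120],[18,255,255],.122,(230,240,345,285))
show("handle",[0,0,0],[179,255,60],.133,(255,255,320,275))
show("roll",[172,150,80],[4,255,255],.135,(260,200,320,250))
show("tray",[105,120,60],[130,255,255],.012,(150,190,225,270),500)
show("unit",[0,0,120],[179,45,255],.088,(230,190,350,282),2000)
show("folder",[0,0,40],[179,60,110],.035,(365,215,420,285),500)
show("jarcap",[0,0,150],[179,60,255],.10,(345,215,372,245))
show("cancap",[0,0,120],[179,60,255],.11,(205,192,233,215))
show("btl",[5,150,120],[18,255,255],.18,(195,165,232,195),10)
```

```text
wing [243.  259.2] 63 c [0.4627 0.1089 0.122 ] rectc [0.4622 0.109  0.122 ] size [0.008 0.041] longdir deg -176.0
wing [327.3 267.3] 63 c [ 0.4383 -0.0898  0.122 ] rectc [ 0.4385 -0.0893  0.122 ] size [0.008 0.039] longdir deg -155.3
handle [285.5 265.1] 163 c [0.4468 0.0085 0.133 ] rectc [0.4466 0.0085 0.133 ] size [0.009 0.096] longdir deg -96.7
roll [297.7 228. ] 314 c [ 0.5325 -0.0225  0.135 ] rectc [ 0.5328 -0.0226  0.135 ] size [0.052 0.051] longdir deg -65.1
tray [186.6 230.1] 2756 c [0.5402 0.2699 0.012 ] rectc [0.541 0.272 0.012] size [0.16  0.133] longdir deg -2.9
unit [287.4 234.6] 7538 c [0.519  0.0021 0.088 ] rectc [0.5197 0.001  0.088 ] size [0.2   0.281] longdir deg -97.1
folder [392.  251.4] 2392 c [ 0.4689 -0.2662  0.035 ] rectc [ 0.4693 -0.2674  0.035 ] size [0.149 0.11 ] longdir deg -5.5
jarcap [357.6 229.1] 173 c [ 0.5269 -0.1687  0.1   ] rectc [ 0.5272 -0.1685  0.1   ] size [0.032 0.034] longdir deg 177.5
cancap [220.2 204.1] 196 c [0.5968 0.1631 0.11  ] rectc [0.5971 0.1623 0.11  ] size [0.037 0.034] longdir deg -91.8
btl [207.6 176.3] 95 c [0.6542 0.1802 0.18  ] rectc [0.6544 0.1799 0.18  ] size [0.024 0.023] longdir deg -46.2
```

Everything agrees with the given sizes. The unit is at about (0.5185, 0.0015) with yaw -7°, the left wing at about 11° and the right at about 32°. I'm moving over the unit now for a closer look.

>>> {"api": "move_arm", "payload": {"deltas": [[[0,0,0,0.25,0.24,-0.07,0.0876],[0,0,0,0.25,0.24,-0.07,0.0876],[0,0,0,0.25,0.24,-0.07,0.0876],[0,0,0,0.25,0.24,-0.07,0.0876],[0,0,0,0.496,0.479,-0.07,0.0876],[0,0,0,0.496,0.479,-0.07,0.0876],[0,0,0,0.496,0.479,-0.07,0.0876],[0,0,0,0.496,0.479,-0.07,0.0876],[0,0,0,0.496,0.479,-0.07,0.0876],[0,0,0,0.496,0.479,-0.07,0.0876],[0,0,0,0.496,0.479,-0.07,0.0876],[0,0,0,0.496,0.479,-0.07,0.0876]]]}}

```text
t: 1.15
eef_pos: [0.4602, 0.1559, 0.2833]
ee_rot: [-3.141, -0.0, -0.416]
force: [1.1, 1.0, 0.7]
width: 0.0876
```

>>> {"api": "move_arm", "payload": {"deltas": [[[0,0,0,0.138,0.134,-0.01,0.0876],[0,0,0,0.138,0.134,-0.01,0.0876],[0,0,0,0.138,0.134,-0.01,0.0876],[0,0,0,0.138,0.134,-0.01,0.0876],[0,0,0,0.138,0.134,-0.01,0.0876],[0,0,0,0.138,0.134,-0.01,0.0876],[0,0,0,0.138,0.134,-0.01,0.0876],[0,0,0,0.138,0.134,-0.01,0.0876]]]}}

```text
t: 1.82
eef_pos: [0.5318, -0.0205, 0.2926]
ee_rot: [3.141, 0.001, -0.418]
force: [0.8, 0.3, -0.4]
width: 0.0877
```

```bash
cat >> h.py <<'E'
def to(P,yaw=None):
    s=monitor.get_state(); M=R.from_euler('xyz',s["ee_rot"]).as_matrix(); d=M.T@(np.array(P)-s["eef_pos"])
    rv=np.zeros(3)
    if yaw is not None: rv=np.degrees(R.from_matrix(M.T@R.from_euler('xyz',[np.pi,0,np.radians(yaw)]).as_matrix()).as_rotvec())
    print("turn",rv.round(1),"shift",d.round(4))
E
python3 - <<'E'
from h import *
c=grab("wrist"); cv2.imwrite("pics/w1.png",c["im"]); s=monitor.get_state();print(s["t"],s["eef_pos"],s["q"].round(2) if hasattr(s["q"],"round") else s["q"]); print(c["T"].round(3))
for n,lo,hi,z in(("or",[5,150,100],[18,255,255],.122),("red",[172,150,80],[4,255,255],.135)):
    for ce,st,m in blobs(c,lo,hi,150):
        r=cv2.minAreaRect(np.argwhere(m)[:,::-1].astype(np.float32));P=plane(c,np.vstack([[ce],cv2.boxPoints(r)]),z); e=[np.linalg.norm(P[1]-P[2]),np.linalg.norm(P[2]-P[3])]
        L=P[2]-P[1] if e[0]>e[1] else P[3]-P[2]
        print(n,ce,st,P[0].round(4),np.round(e,3),np.degrees(np.arctan2(L[1],L[0])).round(1))
to([.5325,-.0225,.098],-24)
E
```

```text
1.8667 [ 0.5317437  -0.020013    0.29276454] [ 0.33  0.08 -0.19 -0.   -1.29  0.82]
[[-0.406 -0.882 -0.241  0.597]
 [-0.914  0.391  0.107 -0.05 ]
 [-0.     0.264 -0.965  0.45 ]
 [ 0.     0.     0.     1.   ]]
or [ 12.4 171.5] [  0 155  28  32 647] [0.6668 0.2258 0.122 ] [0.031 0.033] 145.1
or [373.  239.5] [364 232  21  16 159] [ 0.4471 -0.088   0.122 ] [0.009 0.024] -151.5
red [254.6  18.3] [237   0  36  38 793] [ 0.685 -0.063  0.135] [0.03 0.03] 165.9
red [192.8  67.7] [176  50  34  37 727] [0.6708 0.0043 0.135 ] [0.029 0.031] 153.6
red [283.4 190.5] [ 257  164   54   54 1787] [ 0.5357 -0.0242  0.135 ] [0.05  0.052] 157.3
turn [0.  0.  0.1] shift [0.0018 0.002  0.1948]
```

View pics/w1.png

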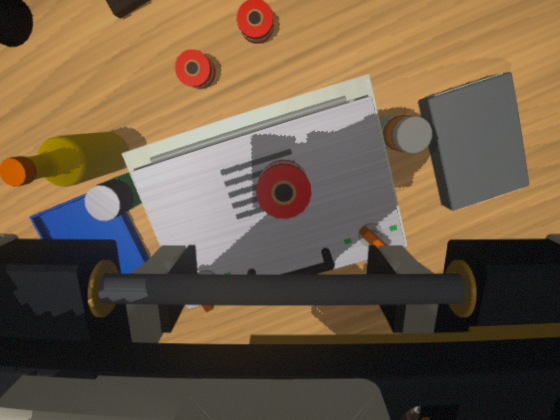

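The wrist view shows the roll at (283,190), clear of the handle (290,265). The right wing is at (373,237), and the fingers will come down on open panel. I'm going down to grasp the roll.

>>> {"api": "move_arm", "payload": {"deltas": [[[0,0,0,0.004,0.002,0.04,0.0876],[0,0,0,0.004,0.002,0.08,0.0876],[0,0,0,0.004,0.002,0.12,0.0876],[0,0,0,0.004,0.002,0.15,0.0876],[0,0,0,0.004,0.002,0.175,0.0876],[0,0,0,0.004,0.002,0.19,0.0876],[0,0,0,0.004,0.002,0.194,0.0876],[0,0,0,0.004,0.002,0.194,0.0876],[0,0,0,0.004,0.002,0.194,0.045],[0,0,0,0.004,0.002,0.194,0.045],[0,0,0,0.004,0.002,0.194,0.045],[0,0,0,0.004,0.002,0.194,0.045]]], "force": 20}}

```text
t: 2.87
eef_pos: [0.5355, -0.0237, 0.1001]
ee_rot: [-3.14, -0.002, -0.417]
force: [0.8, 0.5, -0.2]
width: 0.0664
```

>>> {"api": "move_arm", "payload": {"deltas": [[[0,0,0,0,0,0,0.045],[0,0,0,0,0,0,0.045],[0,0,0,0,0,0,0.045],[0,0,0,0,0,0,0.045]]]}}

```text
t: 3.2
eef_pos: [0.5351, -0.024, 0.0994]
ee_rot: [-3.141, -0.0, -0.417]
force: [-1.4, 0.4, 4.2]
width: 0.0528
```

>>> {"api": "move_arm", "payload": {"deltas": [[[0,0,0,0,0,-0.03,0.045],[0,0,0,0,0,-0.07,0.045],[0,0,0,0,0,-0.11,0.045],[0,0,0,0,0,-0.14,0.045],[0,0,7,-0.012,-0.028,-0.14,0.045],[0,0,14,-0.024,-0.056,-0.14,0.045],[0,0,21,-0.036,-0.084,-0.14,0.045],[0,0,28,-0.048,-0.112,-0.14,0.045],[0,0,35,-0.06,-0.14,-0.14,0.045],[0,0,42,-0.072,-0.17,-0.14,0.045],[0,0,49,-0.085,-0.2,-0.14,0.045],[0,0,56,-0.1,-0.24,-0.14,0.045]]]}}

```text
t: 4.2
eef_pos: [0.5398, 0.2354, 0.2387]
ee_rot: [3.141, -0.0, -1.401]
force: [1.3, 0.0, -1.2]
width: 0.0529
```

Run:
```python
from h import *
s=monitor.get_state();print(s["t"],s["eef_pos"],s["ee_rot"],s["width"],s["force"])
to([.541,.275,.10],-92)
```

```text
4.2 [0.53979745 0.23540226 0.23870564] [ 3.14070612e+00 -2.36275398e-04 -1.40121345e+00] 0.052925629732495275 [ 1.31099805  0.02802666 -1.19533747]
turn [ 0.  -0.  11.7] shift [-0.0389 -0.008   0.1387]
```

>>> {"api": "move_arm", "payload": {"deltas": [[[0,0,6,-0.02,-0.004,0,0.045],[0,0,12,-0.039,-0.008,0.01,0.045],[0,0,12,-0.039,-0.008,0.04,0.045],[0,0,12,-0.039,-0.008,0.075,0.045],[0,0,12,-0.039,-0.008,0.11,0.045],[0,0,12,-0.039,-0.008,0.145,0.045],[0,0,12,-0.039,-0.008,0.175,0.045],[0,0,12,-0.039,-0.008,0.195,0.045],[0,0,12,-0.039,-0.008,0.208,0.045],[0,0,12,-0.039,-0.008,0.216,0.045],[0,0,12,-0.039,-0.008,0.22,0.045],[0,0,12,-0.039,-0.008,0.22,0.045]]]}}

```text
t: 5.2
eef_pos: [0.5414, 0.2744, 0.0182]
ee_rot: [3.141, -0.001, -1.604]
force: [0.3, -0.8, -1.4]
width: 0.0527
```

>>> {"api": "move_arm", "payload": {"deltas": [[[0,0,0,0,0,0.001,0.045],[0,0,0,0,0,0.002,0.045],[0,0,0,0,0,0.003,0.045],[0,0,0,0,0,0.004,0.045],[0,0,0,0,0,0.0045,0.045],[0,0,0,0,0,0.0045,0.045]]]}}

```text
t: 5.7
eef_pos: [0.5416, 0.2747, 0.0146]
ee_rot: [-3.141, 0.0, -1.604]
force: [-0.1, 0.4, -2.1]
width: 0.0527
```

>>> {"api": "move_arm", "payload": {"deltas": [[[0,0,0,0,0,0.0005,0.045],[0,0,0,0,0,0.001,0.045],[0,0,0,0,0,0.0015,0.045],[0,0,0,0,0,0.0015,0.045]]]}}

```text
t: 6.03
eef_pos: [0.5417, 0.2748, 0.0134]
ee_rot: [-3.141, 0.0, -1.603]
force: [-1.8, 0.1, 4.1]
width: 0.0525
```

>>> {"api": "move_arm", "payload": {"deltas": [[[0,0,0,0,0,0,0.075],[0,0,0,0,0,0,0.075],[0,0,0,0,0,0,0.075],[0,0,0,0,0,0,0.075],[0,0,0,0,0,0,0.075],[0,0,0,0,0,-0.01,0.075],[0,0,0,0,0,-0.03,0.075],[0,0,0,0,0,-0.07,0.075],[0,0,0,0,0,-0.11,0.075],[0,0,0,0,0,-0.15,0.075],[0,0,0,0,0,-0.19,0.06],[0,0,0,0,0,-0.19,0.04]]]}}

```text
t: 7.03
eef_pos: [0.5453, 0.2767, 0.2133]
ee_rot: [-3.13, 0.008, -1.602]
force: [1.5, 0.5, 1.3]
width: 0.0667
```

Run:
```python
from h import *
c=grab("top"); t=grab("wrist")
cv2.imwrite("pics/w2.png",np.hstack([cv2.resize(c["im"][150:300,140:380],(480,300)),cv2.resize(t["im"],(400,300))])[:, :800])
for ce,st,m in blobs(c,[172,150,80],[4,255,255],100): print(ce,st,plane(c,[ce],.049).round(4))
s=monitor.get_state();print(s["t"],s["eef_pos"],s["ee_rot"],s["width"])
to([.4627,.1088,.17],-176)
```

```text
[311.4 161.2] [304 154  16  15 149] [[ 0.7077 -0.0656  0.049 ]]
[277.3 169.2] [270 162  16  15 156] [[0.6894 0.0232 0.049 ]]
[549.7 186.5] [540 167  20  41 507] [[ 0.6244 -0.7094  0.049 ]]
[180.7 229.3] [171 220  20  20 245] [[0.541  0.2765 0.049 ]]
7.1333 [0.54238108 0.27540139 0.20631518] [-3.13777626  0.0038681  -1.60352975] 0.059279313902899394
turn [-0.   0.3 84.1] shift [0.1693 0.0743 0.0354]
```

View pics/w2.png

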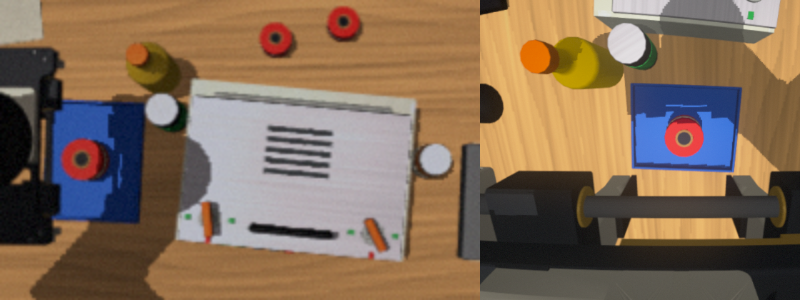

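The roll stands upright inside the tray (red top at (81,158) in the crop) and the can and bottle are unmoved. Next is the left wing.

>>> {"api": "move_arm", "payload": {"deltas": [[[0,0,7,0.014,0.006,0,0.034],[0,0,14,0.028,0.012,0,0.034],[0,0,21,0.042,0.018,0,0.034],[0,0,28,0.056,0.024,0,0.034],[0,0,35,0.07,0.03,0,0.034],[0,0,42,0.085,0.037,0,0.034],[0,0,49,0.099,0.043,0,0.034],[0,0,56,0.113,0.05,0,0.034],[0,0,63,0.127,0.056,0,0.034],[0,0,70,0.141,0.062,0.01,0.034],[0,0,77,0.155,0.068,0.02,0.034],[0,0,84,0.169,0.074,0.035,0.034]]]}}

```text
t: 8.13
eef_pos: [0.4616, 0.1075, 0.1678]
ee_rot: [3.142, 0.0, -3.076]
force: [-0.2, -1.0, 0.5]
width: 0.034
```

>>> {"api": "move_arm", "payload": {"deltas": [[[0,0,0,0,0,0,0.034],[0,0,0,0,0,0,0.034]]]}}

```text
t: 8.3
eef_pos: [0.461, 0.1072, 0.167]
ee_rot: [-3.14, -0.002, -3.069]
force: [-0.1, 0.8, 0.5]
width: 0.0342
```

Run:
```python
from h import *
s=monitor.get_state();print(s["t"],s["eef_pos"],s["ee_rot"],s["width"],s["q"])
to([.4627,.1088,.096],-176)
c=grab("wrist"); cv2.imwrite("pics/w3.png",c["im"])
for ce,st,m in blobs(c,[5,150,80],[18,255,255],150): 
    r=cv2.minAreaRect(np.argwhere(m)[:,::-1].astype(np.float32));P=plane(c,np.vstack([[ce],cv2.boxPoints(r)]),.128)
    print(ce,st,P.round(4).tolist())
```

```text
8.3 [0.46103328 0.10717648 0.16702176] [-3.14027721e+00 -2.34008696e-03 -3.06921284e+00] 0.03421866170777028 [ 6.45486026e-01  7.60029088e-02 -5.02725407e-01 -1.95125728e-04
 -9.94747499e-01 -2.14379449e+00]
turn [-0.1 -0.1  0.1] shift [-0.0019  0.0016  0.071 ]
[  6.3 189.8] [  0 162  19  46 482] [[0.4439, -0.0697, 0.128], [0.4263, -0.0716, 0.128], [0.4257, -0.0591, 0.128], [0.4547, -0.063, 0.128], [0.4557, -0.076, 0.128]]
[283.1 234.3] [276 202  15  67 957] [[0.46, 0.1075, 0.128], [0.4397, 0.1017, 0.128], [0.4391, 0.1102, 0.128], [0.4826, 0.1136, 0.128], [0.4832, 0.1047, 0.128]]
```

View pics/w3.png

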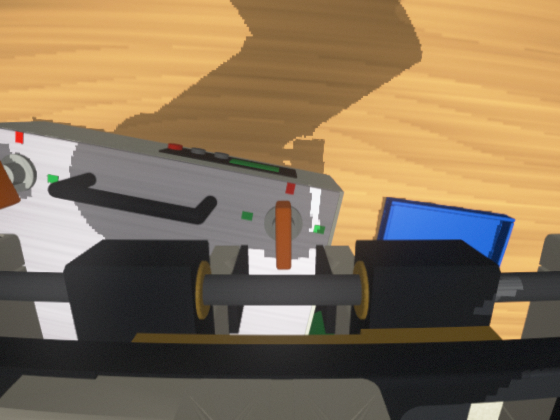

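The left wing (283,234) lies between the fingers, centred at (0.461, 0.1075) and at 4.3° in the world. I'm going down and gripping.

>>> {"api": "move_arm", "payload": {"deltas": [[[0,0,0,0,0,0.03,0.034],[0,0,0,0,0,0.05,0.034],[0,0,0,0,0,0.063,0.034],[0,0,0,0,0,0.07,0.034],[0,0,0,0,0,0.07,0.034],[0,0,0,0,0,0.07,0.005],[0,0,0,0,0,0.07,0.005],[0,0,0,0,0,0.07,0.005],[0,0,0,0,0,0.07,0.005],[0,0,0,0,0,0.07,0.005],[0,0,0,0,0,0.07,0.005],[0,0,0,0,0,0.07,0.005]]], "force": 30}}

```text
t: 9.35
eef_pos: [0.4627, 0.1082, 0.0988]
ee_rot: [3.142, 0.001, -3.069]
force: [0.5, -3.6, 6.6]
width: 0.014
```

>>> {"api": "move_arm", "payload": {"deltas": [[[0,0,0,0,0,0,0.005],[0,0,0,0,0,0,0.005],[0,0,-5,0,0,0,0.005],[0,0,-11,0,0,0,0.005],[0,0,-17,0,0,0,0.005],[0,0,-23,0,0,0,0.005],[0,0,-29,0,0,0,0.005],[0,0,-35,0,0,0,0.005],[0,0,-41,0,0,0,0.005]]]}}

```text
t: 10.1
eef_pos: [0.4628, 0.1079, 0.0988]
ee_rot: [-3.14, 0.001, -2.349]
force: [1.9, -5.2, 5.9]
width: 0.0144
```

Run:
```python
from h import *
s=monitor.get_state();print(s["t"],s["eef_pos"],s["force"],s["moment"],s["width"])
c=grab("wrist"); cv2.imwrite("pics/w4.png",c["im"][100:,100:500])
for ce,st,m in blobs(c,[5,150,80],[18,255,255],100): print(ce,st)
```

```text
10.1 [0.46281249 0.10788583 0.09876915] [ 1.86779069 -5.23853276  5.87313015] [-2.02997462 -1.03982694 -0.04386791] 0.014445138208195481
[281.7 253. ] [271 231  23  44 953]
[281.2 317.2] [271 305  22  26 530]
```

View pics/w4.png

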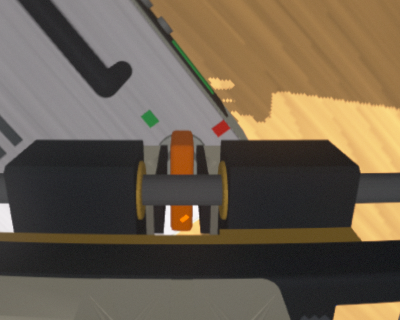

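The wing (orange at (181,150–230)) turns with the fingers. They seem to be holding the 16 mm stem as well, so I'll grip the next one higher. I'm finishing this turn, with a small overshoot against the stop.

>>> {"api": "move_arm", "payload": {"deltas": [[[0,0,-6,0,0,0,0.005],[0,0,-12,0,0,0,0.005],[0,0,-18,0,0,0,0.005],[0,0,-24,0,0,0,0.005],[0,0,-30,0,0,0,0.005],[0,0,-35,0,0,0,0.005],[0,0,-38,0,0,0,0.005],[0,0,-40,0,0,0,0.005],[0,0,-40,0,0,0,0.005]]]}}

```text
t: 10.9
eef_pos: [0.4631, 0.1078, 0.0988]
ee_rot: [-3.14, -0.0, -1.653]
force: [4.6, -6.8, 4.8]
width: 0.0142
```

>>> {"api": "move_arm", "payload": {"deltas": [[[0,0,0,0,0,0,0.034],[0,0,0,0,0,0,0.034],[0,0,0,0,0,0,0.034],[0,0,0,0,0,0,0.034],[0,0,0,0,0,0,0.034],[0,0,0,0,0,-0.02,0.034],[0,0,0,0,0,-0.05,0.034],[0,0,0,0,0,-0.08,0.034],[0,0,0,0,0,-0.08,0.034]]]}}

```text
t: 11.65
eef_pos: [0.4649, 0.1097, 0.1834]
ee_rot: [-3.134, 0.004, -1.655]
force: [2.0, 1.2, 1.1]
width: 0.0338
```

Run:
```python
from h import *
s=monitor.get_state();print(s["t"],s["eef_pos"],s["ee_rot"],s["force"],s["moment"],s["width"])
c=grab("wrist"); cv2.imwrite("pics/w5.png",c["im"])
for ce,st,m in blobs(c,[5,150,80],[18,255,255],100):
    r=cv2.minAreaRect(np.argwhere(m)[:,::-1].astype(np.float32));P=plane(c,np.vstack([[ce],cv2.boxPoints(r)]),.128); e=[np.linalg.norm(P[1]-P[2]),np.linalg.norm(P[2]-P[3])]
    L=P[2]-P[1] if e[0]>e[1] else P[3]-P[2]
    print(ce,st,P[0].round(4),P[1:].mean(0).round(4),np.round(e,3),np.degrees(np.arctan2(L[1],L[0])).round(1))
to([.438,-.09,.17],-155)
```

```text
11.65 [0.46492242 0.10970218 0.18335495] [-3.1343912   0.00415349 -1.65465419] [2.01031076 1.19786044 1.07783855] [ 0.18800768 -0.24740861  0.05037087] 0.03375751202166759
[30.6 38.1] [ 15  14  24  45 135] [ 0.6102 -0.0257  0.128 ] [ 0.612  -0.0263  0.128 ] [0.027 0.014] -111.9
[ 37.6 127.6] [ 12 103  48  47 225] [0.6183 0.0284 0.128 ] [0.6199 0.0274 0.128 ] [0.033 0.029] 173.0
[ 30.9 126. ] [ 22 116  20  22 101] [0.6228 0.0269 0.128 ] [0.6226 0.0273 0.128 ] [0.014 0.014] 173.3
[284.8 221.3] [278 190  15  63 802] [0.4635 0.1047 0.128 ] [0.4637 0.1051 0.128 ] [0.044 0.009] -97.7
turn [-0.1  0.3 60.2] shift [0.2009 0.0089 0.0101]
```

>>> {"api": "move_arm", "payload": {"deltas": [[[0,0,7,0.03,0.001,0,0.034],[0,0,14,0.06,0.002,0,0.034],[0,0,21,0.09,0.004,0,0.034],[0,0,28,0.12,0.005,0,0.034],[0,0,35,0.15,0.006,0,0.034],[0,0,42,0.175,0.007,0,0.034],[0,0,49,0.19,0.009,0,0.034],[0,0,56,0.201,0.009,0.005,0.034],[0,0,59,0.201,0.009,0.01,0.034],[0,0,59,0.201,0.009,0.01,0.034],[0,0,59,0.201,0.009,0.01,0.034]]]}}

```text
t: 12.62
eef_pos: [0.4355, -0.0914, 0.1673]
ee_rot: [3.141, -0.001, -2.684]
force: [0.1, 0.5, 0.4]
width: 0.0342
```

Run:
```python
from h import *
c=grab("wrist"); cv2.imwrite("pics/w6.png",c["im"])
for ce,st,m in blobs(c,[5,150,80],[18,255,255],150):
    r=cv2.minAreaRect(np.argwhere(m)[:,::-1].astype(np.float32));P=plane(c,np.vstack([[ce],cv2.boxPoints(r)]),.128); e=[np.linalg.norm(P[1]-P[2]),np.linalg.norm(P[2]-P[3])]
    L=P[2]-P[1] if e[0]>e[1] else P[3]-P[2]
    print(ce,st,P[0].round(4),P[1:].mean(0).round(4),np.round(e,3),np.degrees(np.arctan2(L[1],L[0])).round(1))
s=monitor.get_state();print(s["t"],s["eef_pos"],s["ee_rot"],s["width"])
to([.438,-.09,.105],-155)
```

```text
[280.5 235.7] [273 203  16  68 943] [ 0.436  -0.0926  0.128 ] [ 0.437 -0.092  0.128] [0.045 0.009] -155.2
12.6667 [ 0.43583742 -0.0911463   0.16760534] [ 3.14133085e+00 -8.04816957e-04 -2.68328181e+00] 0.03424589505756671
turn [ 0.  -0.   1.3] shift [-0.0025  0.0001  0.0626]
```

View pics/w6.png

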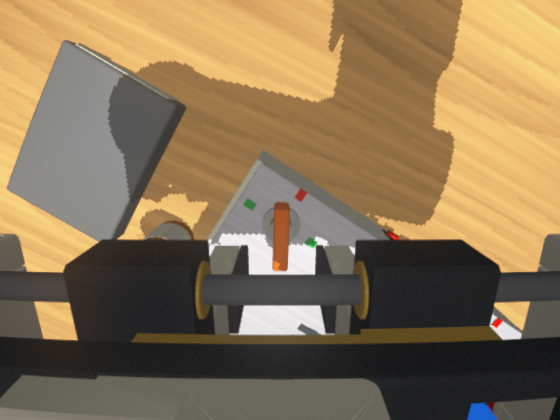

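The right wing (281,236) is centred between the fingers at -155°. I'm going down to grip above the stem this time.

>>> {"api": "move_arm", "payload": {"deltas": [[[0,0,1,-0.001,0,0.03,0.034],[0,0,1,-0.001,0,0.05,0.034],[0,0,1,-0.001,0,0.058,0.034],[0,0,1,-0.001,0,0.061,0.034],[0,0,1,-0.001,0,0.061,0.005],[0,0,1,-0.001,0,0.061,0.005],[0,0,1,-0.001,0,0.061,0.005],[0,0,1,-0.001,0,0.061,0.005],[0,0,1,-0.001,0,0.061,0.005],[0,0,1,-0.001,0,0.061,0.005],[0,0,1,-0.001,0,0.061,0.005],[0,0,1,-0.001,0,0.061,0.005]]]}}

```text
t: 13.67
eef_pos: [0.4377, -0.091, 0.1078]
ee_rot: [-3.141, 0.001, -2.703]
force: [-0.3, -2.6, 6.3]
width: 0.0095
```

>>> {"api": "move_arm", "payload": {"deltas": [[[0,0,0,0,0,0,0.005],[0,0,-6,0,0,0,0.005],[0,0,-12,0,0,0,0.005],[0,0,-18,0,0,0,0.005],[0,0,-24,0,0,0,0.005],[0,0,-30,0,0,0,0.005],[0,0,-36,0,0,0,0.005],[0,0,-42,0,0,0,0.005],[0,0,-48,0,0,0,0.005],[0,0,-54,0,0,0,0.005],[0,0,-58,0,0,0,0.005],[0,0,-59,0,0,0,0.005]]]}}

```text
t: 14.67
eef_pos: [0.4387, -0.0916, 0.1078]
ee_rot: [-3.138, -0.001, -1.669]
force: [6.2, -9.1, 0.2]
width: 0.0097
```

>>> {"api": "move_arm", "payload": {"deltas": [[[0,0,-1,0,0,0,0.005],[0,0,-1,0,0,0,0.005],[0,0,0,0,0,0,0.034],[0,0,0,0,0,0,0.034],[0,0,0,0,0,0,0.034],[0,0,0,0,0,0,0.034],[0,0,0,0,0,0,0.034],[0,0,0,0,0,0,0.034],[0,0,0,0,0,-0.03,0.034],[0,0,0,0,0,-0.07,0.034],[0,0,0,0,0,-0.1,0.034],[0,0,0,0,0,-0.1,0.034]]]}}

```text
t: 15.67
eef_pos: [0.4403, -0.0908, 0.2131]
ee_rot: [-3.132, 0.001, -1.672]
force: [1.4, -0.1, 0.7]
width: 0.0338
```

Run:
```python
from h import *
for n in("wrist","top"):
  c=grab(n); cv2.imwrite("pics/x7%s.png"%n,c["im"])
  for ce,st,m in blobs(c,[5,150,80],[18,255,255],40):
    r=cv2.minAreaRect(np.argwhere(m)[:,::-1].astype(np.float32));P=plane(c,np.vstack([[ce],cv2.boxPoints(r)]),.128); e=[np.linalg.norm(P[1]-P[2]),np.linalg.norm(P[2]-P[3])]
    L=P[2]-P[1] if e[0]>e[1] else P[3]-P[2]
    print(n,ce,P[1:].mean(0).round(4),np.round(e,3),np.degrees(np.arctan2(L[1],L[0])).round(1))
s=monitor.get_state();print(s["t"],s["eef_pos"],s["ee_rot"],s["width"])
to([.446,.01,.17],-97)
```

```text
wrist [194.  117.1] [ 0.4971 -0.1696  0.128 ] [0.008 0.026] 95.7
wrist [284.7 212.2] [ 0.4391 -0.0931  0.128 ] [0.043 0.009] -95.9
wrist [ 70.1 221.3] [ 0.6101 -0.1026  0.128 ] [0.013 0.027] 109.1
wrist [ 51.4 229.6] [ 0.6329 -0.095   0.128 ] [0.036 0.03 ] -147.4
wrist [ 42.3 234.9] [ 0.6358 -0.0936  0.128 ] [0.014 0.014] -161.9
top [208.  176.6] [0.6615 0.189  0.128 ] [0.024 0.029] 179.5
top [242.9 259.1] [0.4632 0.1083 0.128 ] [0.009 0.039] -98.5
top [546.8 270.4] [ 0.4056 -0.6322  0.128 ] [0.027 0.028] -98.3
top [554.9 304. ] [ 0.3226 -0.6504  0.128 ] [0.025 0.037] 177.9
15.7667 [ 0.43752696 -0.09055747  0.20816997] [-3.13869992e+00  1.23246470e-03 -1.67327582e+00] 0.03406392808793914
turn [-0.2  0.1  1.1] shift [-0.1008  0.002   0.0383]
```

Both wings read as unlocked, the left at about 89° and the right at about 91° to the unit. Now the handle.

>>> {"api": "move_arm", "payload": {"deltas": [[[0,0,1,-0.03,0,0,0.034],[0,0,1,-0.065,0.001,0,0.034],[0,0,1,-0.1,0.002,0,0.034],[0,0,1,-0.1,0.002,0.02,0.034],[0,0,1,-0.1,0.002,0.038,0.034],[0,0,1,-0.1,0.002,0.038,0.034],[0,0,1,-0.1,0.002,0.038,0.034]]]}}

```text
t: 16.35
eef_pos: [0.444, 0.0085, 0.1677]
ee_rot: [3.138, -0.002, -1.69]
force: [0.5, 0.1, 1.4]
width: 0.034
```

Run:
```python
from h import *
c=grab("wrist"); cv2.imwrite("pics/w8.png",c["im"])
s=monitor.get_state();print(s["t"],s["eef_pos"],s["ee_rot"],s["width"])
to([.446,.01,.109],-97)
```

```text
16.4 [0.44490835 0.00850845 0.16872258] [ 3.14016223e+00 -1.29160561e-03 -1.69072691e+00] 0.03394833457717382
turn [ 0.1 -0.1  0.1] shift [-0.0017 -0.001   0.0597]
```

View pics/w8.png

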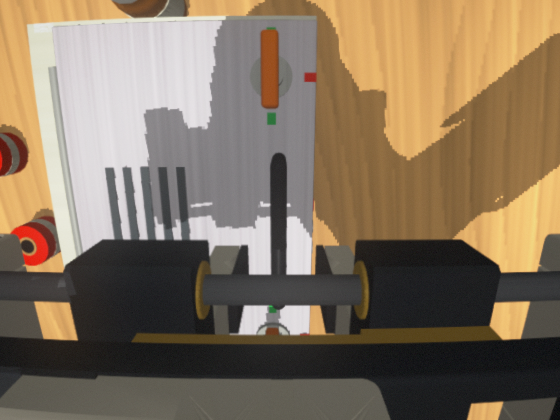

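The bar (278,155–300) is centred between the fingers and parallel to the pads. The right wing points at its green marks (272,70). I'm gripping the handle.

>>> {"api": "move_arm", "payload": {"deltas": [[[0,0,0,0,0,0.03,0.034],[0,0,0,0,0,0.05,0.034],[0,0,0,0,0,0.058,0.034],[0,0,0,0,0,0.06,0.034],[0,0,0,0,0,0.06,0.005],[0,0,0,0,0,0.06,0.005],[0,0,0,0,0,0.06,0.005],[0,0,0,0,0,0.06,0.005],[0,0,0,0,0,0.06,0.005],[0,0,0,0,0,0.06,0.005],[0,0,0,0,0,0.06,0.005],[0,0,0,0,0,0.06,0.005]]], "force": 25}}

```text
t: 17.4
eef_pos: [0.4461, 0.009, 0.1098]
ee_rot: [-3.14, 0.0, -1.69]
force: [0.9, -0.4, 6.2]
width: 0.0088
```

Run:
```python
import numpy as np
for a in range(0,97,6):
    t=np.radians(a); x=-.155*np.cos(t)+.044*np.sin(t)+.155; z=.155*np.sin(t)+.044*np.cos(t)-.044
    print(a,"tool y %.4f z %.4f"%(-x,-z))
```

```text
0 tool y -0.0000 z -0.0000
6 tool y -0.0054 z -0.0160
12 tool y -0.0125 z -0.0313
18 tool y -0.0212 z -0.0457
24 tool y -0.0313 z -0.0592
30 tool y -0.0428 z -0.0716
36 tool y -0.0555 z -0.0827
42 tool y -0.0693 z -0.0924
48 tool y -0.0840 z -0.1006
54 tool y -0.0995 z -0.1073
60 tool y -0.1156 z -0.1122
66 tool y -0.1322 z -0.1155
72 tool y -0.1489 z -0.1170
78 tool y -0.1658 z -0.1168
84 tool y -0.1826 z -0.1148
90 tool y -0.1990 z -0.1110
96 tool y -0.2150 z -0.1056
```

>>> {"api": "move_arm", "payload": {"deltas": [[[0,0,0,0,-0.0025,-0.008,0.005],[0,0,0,0,-0.0054,-0.016,0.005],[0,0,0,0,-0.0088,-0.0238,0.005],[0,0,0,0,-0.0125,-0.0313,0.005],[0,0,0,0,-0.0166,-0.0387,0.005],[0,0,0,0,-0.0212,-0.0457,0.005],[0,0,0,0,-0.0261,-0.0526,0.005],[0,0,0,0,-0.0313,-0.0592,0.005]]]}}

```text
t: 18.07
eef_pos: [0.4749, 0.0053, 0.1681]
ee_rot: [3.138, 0.0, -1.692]
force: [-4.9, 5.5, -3.2]
width: 0.0091
```

>>> {"api": "move_arm", "payload": {"deltas": [[[0,0,0,0,-0.0057,-0.0063,0.005],[0,0,0,0,-0.0115,-0.0124,0.005],[0,0,0,0,-0.0178,-0.0181,0.005],[0,0,0,0,-0.0242,-0.0235,0.005],[0,0,0,0,-0.031,-0.0285,0.005],[0,0,0,0,-0.038,-0.0332,0.005],[0,0,0,0,-0.0453,-0.0374,0.005],[0,0,0,0,-0.0527,-0.0414,0.005],[0,0,0,0,-0.0604,-0.0449,0.005],[0,0,0,0,-0.0682,-0.0481,0.005],[0,0,0,0,-0.0762,-0.0507,0.005],[0,0,0,0,-0.0843,-0.053,0.005]]]}}

```text
t: 19.07
eef_pos: [0.5592, -0.0053, 0.2227]
ee_rot: [3.14, -0.0, -1.691]
force: [-6.6, 2.9, 5.3]
width: 0.009
```

Run:
```python
from h import *
s=monitor.get_state();print(s["t"],s["eef_pos"],s["ee_rot"],s["width"],s["force"],s["q"])
c=grab("scene"); cv2.imwrite("pics/s9.png",c["im"])
```

```text
19.0667 [ 0.55920475 -0.00529061  0.22269126] [ 3.14004353e+00 -4.43282818e-04 -1.69055011e+00] 0.00898522140665203 [-6.58402267  2.94717462  5.25665514] [ 3.40408739e-01  1.72724301e-01 -2.51113244e-01 -3.18784755e-04
 -1.14854365e+00 -4.60031996e-01]
```

View pics/s9.png

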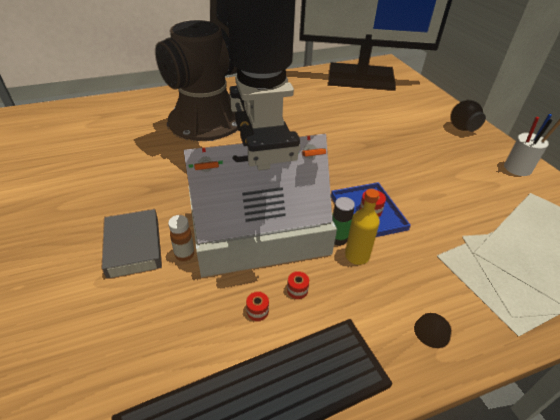

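The panel is open to about 60° (black bar in the gripper at (240,158), both orange wings along the edge) and nothing has been disturbed. I'm continuing past upright.

>>> {"api": "move_arm", "payload": {"deltas": [[[0,0,0,0,-0.0083,-0.0018,0.005],[0,0,0,0,-0.0166,-0.0033,0.005],[0,0,0,0,-0.0249,-0.0042,0.005],[0,0,0,0,-0.0333,-0.0048,0.005],[0,0,0,0,-0.0417,-0.0048,0.005],[0,0,0,0,-0.0502,-0.0046,0.005],[0,0,0,0,-0.0586,-0.0038,0.005],[0,0,0,0,-0.067,-0.0026,0.005],[0,0,0,0,-0.0752,-0.0009,0.005],[0,0,0,0,-0.0834,0.0012,0.005],[0,0,0,0,-0.0915,0.0037,0.005],[0,0,0,0,-0.0994,0.0066,0.005]]]}}

```text
t: 20.12
eef_pos: [0.6595, -0.0175, 0.2142]
ee_rot: [3.141, -0.001, -1.691]
force: [-3.0, -2.6, 2.9]
width: 0.0093
```

>>> {"api": "move_arm", "payload": {"deltas": [[[0,0,0,0,0,0,0.005],[0,0,0,0,0,0,0.005]]]}}

```text
t: 20.28
eef_pos: [0.6598, -0.0175, 0.2139]
ee_rot: [-3.141, -0.001, -1.691]
force: [1.9, -4.8, -1.9]
width: 0.009
```

Run:
```python
from h import *
s=monitor.get_state();print(s["t"],s["eef_pos"],s["ee_rot"],s["width"],s["force"])
p=s["eef_pos"]; a=np.radians(-7); h=np.array([.520+.08*np.cos(a),.001+.08*np.sin(a)])
dx=(p[:2]-h)@[np.cos(a),np.sin(a)]; dz=p[2]+.019-.084
print(dx,dz,np.hypot(dx,dz),np.degrees(np.arctan2(dz,dx)),"theta",180-np.degrees(np.arctan2(dz,dx))-np.degrees(np.arctan2(.044,.155)))
```

```text
20.2833 [ 0.65979195 -0.01749129  0.21393481] [-3.14067802e+00 -5.99543821e-04 -1.69135162e+00] 0.009033230015004907 [ 1.90579073 -4.78656938 -1.88682333]
0.06100348091612395 0.148934811640124 0.16094409837630927 67.72606555118429 theta 96.42622946688884
```

Panel at about 96°. Releasing, then lifting straight up with a small drift away from the panel face.

>>> {"api": "move_arm", "payload": {"deltas": [[[0,0,0,0,0,0,0.022],[0,0,0,0,0,0,0.022],[0,0,0,0,0,0,0.022],[0,0,0,0,0,0,0.022],[0,0,0,0,-0.002,-0.005,0.022],[0,0,0,0,-0.003,-0.02,0.022],[0,0,0,0,-0.004,-0.04,0.022],[0,0,0,0,-0.005,-0.065,0.022],[0,0,0,0,-0.005,-0.095,0.022],[0,0,0,0,-0.005,-0.13,0.022],[0,0,0,0,-0.005,-0.16,0.022],[0,0,0,0,-0.005,-0.16,0.022]]]}}

```text
t: 21.28
eef_pos: [0.6656, -0.0179, 0.383]
ee_rot: [-3.13, 0.002, -1.691]
force: [-0.8, -0.6, 2.0]
width: 0.0219
```

Run:
```python
from h import *
s=monitor.get_state();print(s["t"],s["eef_pos"],s["width"],s["force"])
a=grab("scene")["im"]; b=grab("top"); cv2.imwrite("pics/f10.png",np.hstack([a[100:400,80:480],cv2.resize(b["im"][150:300,140:380],(400,250),interpolation=cv2.INTER_AREA)[:, :].copy() if 0 else cv2.copyMakeBorder(cv2.resize(b["im"][150:300,140:380],(400,250)),0,50,0,0,cv2.BORDER_CONSTANT)]))
for n,lo,hi,z,bx in(("jar",[0,0,150],[179,60,255],.10,(345,215,372,245)),("can",[0,0,120],[179,60,255],.11,(205,192,233,215)),("btl",[5,150,120],[18,255,255],.18,(195,165,232,195)),("roll",[172,150,80],[4,255,255],.049,(160,200,215,260))):
    for ce,st,m in blobs(b,lo,hi,20):
        if bx[0]<ce[0]<bx[2] and bx[1]<ce[1]<bx[3]: print(n,ce,st[4],plane(b,[ce],z).round(4))
```

```text
21.2833 [ 0.66561015 -0.01790254  0.38296388] 0.021892577736945838 [-0.76916335 -0.56771357  1.95848186]
jar [357.5 229.1] 197 [[ 0.5269 -0.1685  0.1   ]]
can [220.2 204.3] 215 [[0.5963 0.1631 0.11  ]]
btl [208.  176.6] 108 [[0.6535 0.1793 0.18  ]]
```

View pics/f10.png

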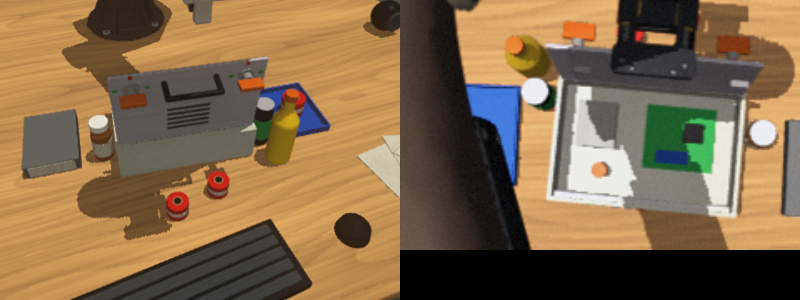

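Run:
```python
from h import *
c=grab("scene"); a=R.from_euler('z',-7,degrees=True)
for th in (84,90,96,100):
    t=np.radians(th); P=[]
    for y in(-.136,.136):
        v=np.array([.08-.18*np.cos(t)+.006*np.sin(t),y,.084+.18*np.sin(t)+.006*np.cos(t)]); P.append(a.apply(v)+[.520,.001,0])
    for y in(-.045,.045):
        v=np.array([.08-.155*np.cos(t)+.044*np.sin(t),y,.084+.155*np.sin(t)+.044*np.cos(t)]); P.append(a.apply(v)+[.520,.001,0])
    print(th,proj(c,P).round(0).tolist())
hsv=c["im"][150:230,230:320].max(2); ys,xs=np.where(hsv<40); print("dark bar",[(x+230,y+150) for x,y in zip(xs,ys)][:1], xs.min()+230,xs.max()+230, np.median(ys[(xs>20)&(xs<60)])+150)
for ce,st,m in blobs(c,[172,150,80],[4,255,255],60): print("red",ce,st[4])
```

```text
84 [[184.0, 163.0], [340.0, 145.0], [243.0, 181.0], [296.0, 175.0]]
90 [[185.0, 170.0], [344.0, 151.0], [245.0, 189.0], [298.0, 182.0]]
96 [[186.0, 178.0], [348.0, 158.0], [247.0, 198.0], [301.0, 191.0]]
100 [[186.0, 184.0], [350.0, 163.0], [248.0, 205.0], [302.0, 197.0]]
dark bar [(np.int64(295), np.int64(175))] 242 303 197.0
red [532.5 128.3] 64
red [380.6 200.4] 110
red [297.9 281.7] 269
red [257.5 303.1] 289
```

```bash
python3 -c "
from h import *
print(arm.job_done())"
```

```text
the job is handed in; nothing more can be done
None
```

The job is done and handed in after about 21 s of robot time, against the 72 s limit.

- **Roll:** I set the red label roll down gently in the blue tray. A close view showed it upright, and it was still there in the last scene picture.
- **Wings:** I turned both fasteners while the panel was shut. They measured about 89° (left) and 91° (right) to the unit, with an uncertainty of about 2°. On the left one the fingers caught the stem as well as the wing, but the wing turned with them all the way.
- **Panel:** I swung it up by the handle and let go. In the last scene picture the free-edge corners and the handle bar match the positions calculated for 96°, so it is leaning back slightly. The gripper was about 170 mm above its release position and touching nothing.
- **Bottle, jar and can:** their last measured positions are within about 1 mm of the first ones.

No check failed. In the last top view the arm hid the roll, so that final check rests on the scene camera.

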